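# Set the polarizer ring of an optical detector and take a reading

### The job

On the low white detector module, use the fingertips to push the polarizer ring's lever gently around its arc, without gripping its post, until its pointer lines up with the one long raised mark on the round scale. Then press the round button on the module's near corner fully down, and let it come up again, with the ring still at the mark. Leave the vial, the bottle and the beaker where they stand.

Things in the scene. Friction and masses are not known exactly. Their poses are not given: they have to be found in the camera images.
- axis (a point): Centre of the ring's top face, on its upright turning axis, 84 mm above the table. Site x = module x (from the button side to the far side), y = module left.
- module: Fixed low white box, flat deck 70 mm above the table. Origin on the ring's axis, at the underside, axes as point axis. It reaches from 155 mm before the ring's axis to 115 mm beyond it along x, and 125 mm to either side in y.
- ring: Polarizer ring with its lever: black knurled disc of 116 mm diameter with a round glass window, lying flat on the scale. Origin on its axis, 74 mm above the table, x axis along the lever. Turns about the vertical with light friction (2 N at the post), no spring, stays where left. Lever starts on the module's left; the mark lies 0.5 to 2.8 rad clockwise of it (from above); the stop is 0.5 rad or more past it.
- post (a point): Top centre of the lever's upright round steel post: 12 mm diameter, 40 mm tall, from 84 to 124 mm above the table, its centre line 72 mm from the ring's axis. The flat dark steel lever under it is 14 mm wide, top at 84 mm. Push the post sideways.
- pointer (a point): Outer end of the lever's narrow dark steel pointer (3 mm wide), 88 mm from the ring's axis and 81 mm above the table.
- mark (a point): Point beside the inner end of the long raised black mark, 88 mm from the axis; the pointer's end stands on it when set. The mark is a radial bar 17 x 5 mm, from 90 to 107 mm off the axis, top 79 mm above the table, on the fixed aluminium scale disc (216 mm diameter, top at 74 mm). The other marks are short flat ticks every 10 degrees.
- read_button_top (a point): Top centre of the round black push button (26 mm diameter) in a grey housing on the deck, at the module's near right corner (112 mm before the ring's axis and 88 mm to the right of it, in the module's frame). Pressed straight down.
- read_button (a joint): How far the button is down (m): 0 up, 0.006 fully down; a spring takes about 5 N to press it fully down and brings it back.
- vial: Loose amber vial with black cap, 23 mm diameter, 52 mm tall, standing on the deck's near left corner; origin at the centre of its foot. Not to be disturbed.
- bottle: Loose glass bottle with blue cap, 72 mm diameter, 150 mm tall, on the table beside the module, left or right; origin at the centre of its foot. Not to be disturbed.
- beaker: Loose open glass beaker, 72 mm diameter, 90 mm tall, on the table on the other side of the module; origin at the centre of its foot. Not to be disturbed.

How it is judged:
By the outcome, as a careful person would: the job done as asked, in the order asked, and still so for the second after the job is handed in, with the robot touching nothing.
It also fails if it takes over 54 s, if anything falls off the work surface, if the arm or the gripper's body presses on something with over 40 N, if the wrist force passes 120 N, or if a joint passes its speed limit or range.

### The arm

A 6-joint arm with a two-finger parallel gripper is mounted at the origin on the work surface. World frame = base frame: x ahead of the robot, y to its left, z up, the work surface at z = 0. Lengths are in m, angles in degrees, forces in N, time in s.
With the tool pointing down it reaches from about 0.3 to 0.775 m from the base axis. Payload 14.6 kg.
Tool frame: the origin (TCP) lies between the finger pads; the fingertips stand 14 mm ahead of it and the grasp point (between the pads) lies 5 mm behind it (robot.tip_reach is the distance from the TCP to the fingertips, in m); z points along the fingers, y is the line along which they close (so a half turn about z gives the same grasp; the last joint's range is limited). The gripper opens to 94 mm and grips with 3 to 60 N. Pads are 16 mm wide; open, the fingers measure 119 mm over their backs; the gripper's body (75 mm by 177 mm) begins 78 mm behind the grasp point.
Start: joints at [63.335, 17.183, 87.147, -0, 75.671, -3.816], TCP at [0.214, 0.507, 0.219] pointing down, gripper open.
Joint ranges: [-173.82, 173.82], [-45.26, 126.66], [13.44, 144.39], [-59.66, 239.66], [0, 175.72], [-146.38, 146.38]. Speed limits (degrees/s): [127.2, 127.2, 147.25, 180, 180, 180].

### API

Orientations are given as [roll, pitch, yaw] about the fixed x, y, z axes, in that order (R = Rz(yaw) Ry(pitch) Rx(roll)).
In Python, from station import robot gives the robot as it stands.
- The arm moves only by the shell command python3 -m inch 'ROWS' [FORCE]. ROWS is JSON, a list of rows, each a list of 7 numbers: the turn, a rotation vector about the tool's x, y, z in degrees, then the shift along the tool's x, y, z in m, then the opening, from -1 (shut) to 1 (fully open), so that 0 is half open. In form: [[ax, ay, az, x, y, z, claw], ...]. A call has 1 to 8 rows; each row shifts and turns the commanded pose from where the row before left it, along the tool's axes as they then stand; what a row does not reach is not made up. A row lasts 1/10 s, in which the tool goes at most 50 mm and 8.59 degrees, less where a joint would pass 70% of its speed; a pose out of reach is approached as far as the arm can. A call with a gripper value outside its range is refused whole. The fingers move at their own pace and stop on an object; FORCE is the grip in N (left out, the last holds). Time passes only in rows, so rows that do not move let the fingers close. It gives the time, the measured TCP pose, the force, the opening and the grip force at its end, in the units of the state.
- robot.read_state(): the state, without advancing time (a new reading comes with each control period).
- robot.get_image(name): name is "scene" or "top"; returns the picture (384x512x3 uint8, red, green, blue); there is no depth.
- robot.get_calibration(name): a dict with "fx", "fy", "cx", "cy" (pixels), "R" (3x3) and "t" (3): a world point X has camera coordinates R X + t. Camera axes: x right, y down, z forward; pixel columns grow to the right and rows downward; lengths in m; the calibration is good to about 2 mm. A picture is of the moment at which its call begins. get_calibration takes no time and is no camera call.
- robot.close_job(): hands the job in; it is judged then, once.
The state is a dict: "t": time; "joint_positions": joint angles; "joint_vel": joint speeds; "joint_torque": joint torques, N m; "tool_pos": TCP position; "tcp_rot": TCP orientation; "force": force on the tool from outside, world axes, zero at the start; "moment": the same for the moment, N m; "grip_width": finger opening in m; "grip_force": force on a finger pad.
Only numpy, scipy, OpenCV 4.12 (cv2) and the standard library are available. Lean on these libraries where they do the work, as an engineer would, in place of code of your own. Each camera call takes 0.05 s, during which the arm holds its last target. There are 200 camera calls.

## Working session

There is one attempt and no reset: what is moved stays moved. The work goes in short steps, Python scripts to look and compute and a shell command to move; the robot and the scene stay as the last step left them, time stands still between calls to the robot, and variables do not carry over. Pictures are saved under pics/ and viewed, at most 10 in all, crops included, and the job is handed in when it is done.

```bash
mkdir -p pics; ls
python3 - <<'E'
from station import robot
import cv2
for n in("top","scene"):
    cv2.imwrite(f"pics/{n}0.png",robot.get_image(n)[:,:,::-1]); c=robot.get_calibration(n); print(n,c)
s=robot.read_state();print(s["t"],s["tool_pos"],s["tcp_rot"],s["grip_width"],robot.tip_reach)
E
```

```text
pics
top {'fx': 378.83218005366507, 'fy': 378.83218005366507, 'cx': 249.43892952441513, 'cy': 189.3673110966133, 'R': array([[-0.0021658 , -0.99998733,  0.0045441 ],
       [-0.99708148,  0.00181268, -0.07632329],
       [ 0.07631409, -0.00469614, -0.99707277]]), 't': array([-0.00125155,  0.59107824,  1.19116146])}
scene {'fx': 396.8964578700411, 'fy': 396.8964578700411, 'cx': 251.676402150742, 'cy': 187.26310428203442, 'R': array([[-0.15960112,  0.98706754, -0.01500542],
       [ 0.62613559,  0.0894663 , -0.7745644 ],
       [-0.76320489, -0.13301677, -0.63231704]]), 't': array([ 0.08305741, -0.29290345,  1.5426729 ])}
0.1 [0.21347073 0.50663964 0.21894127] [-1.79940478e+02 -4.14183677e-03  1.57153127e+02] 0.0937676695872571 0.014
```

View pics/top0.png

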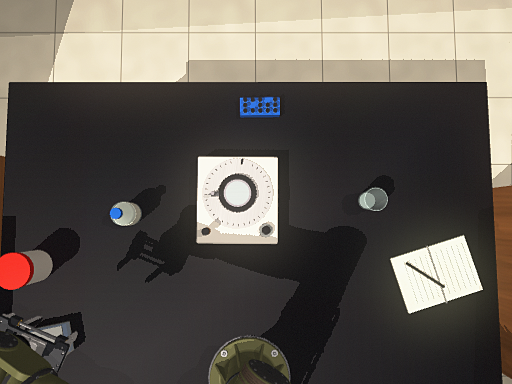

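View pics/scene0.png

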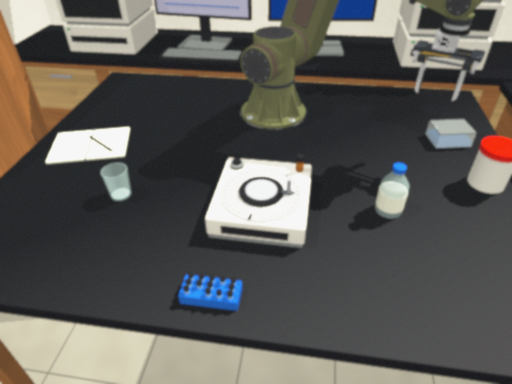

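The top view shows the module centred near (238,193), the lever pointing left at (213,193), the long mark at (242,161), the button at (266,230) and the vial at (207,231). The bottle is on the left at (124,213) and the beaker on the right at (373,199). Next I'll enlarge and measure.

```bash
cat > h.py <<'E'
import numpy as np,cv2
from station import robot
def ray(n,u,v,z):
    c=robot.get_calibration(n);R=np.array(c["R"]);C=-R.T@np.array(c["t"])
    d=R.T@np.array([(u-c["cx"])/c["fx"],(v-c["cy"])/c["fy"],1.])
    return C+d*(z-C[2])/d[2]
def proj(n,X):
    c=robot.get_calibration(n);p=np.array(c["R"])@X+np.array(c["t"])
    return np.array([c["fx"]*p[0]/p[2]+c["cx"],c["fy"]*p[1]/p[2]+c["cy"]])
E
python3 - <<'E'
from h import *
im=cv2.imread("pics/top0.png")
hsv=cv2.cvtColor(im,cv2.COLOR_BGR2HSV)
g=cv2.cvtColor(im,cv2.COLOR_BGR2GRAY)
cv2.imwrite("pics/c0.png",cv2.resize(im[148:250,190:286],None,fx=6,fy=5.88,interpolation=cv2.INTER_CUBIC))
# black ring
m=(g<70).astype(np.uint8);m[:160]=0;m[222:]=0;m[:,:200]=0;m[:,274:]=0
n,l,s,c=cv2.connectedComponentsWithStats(m)
for i in range(1,n):
    if s[i,4]>3: print(s[i],c[i],ray("top",*c[i],.082))
# module outline: white region
w=((g>120)).astype(np.uint8);w[:140]=0;w[255:]=0;w[:,:180]=0;w[:,290:]=0
ct=max(cv2.findContours(w,0,2)[0],key=cv2.contourArea);r=cv2.minAreaRect(ct);b=cv2.boxPoints(r);print(r)
for p in b: print(p,ray("top",*p,.07))
E
```

```text
[241 160   2   4   6] [241.33333333 161.16666667] [0.67322696 0.02249735 0.082     ]
[219 174  37  38 318] [236.94654088 190.01886792] [0.58460649 0.03590469 0.082     ]
((237.09686279296875, 199.91319274902344), (81.03535461425781, 86.961181640625), 0.8425242304801941)
[195.94421 242.7933 ] [0.4246588  0.16096598 0.07      ]
[197.22293 155.84152] [0.6918886  0.15930727 0.07      ]
[278.2495  157.03308] [ 0.68780484 -0.09172995  0.07      ]
[276.9708  243.98486] [ 0.42045204 -0.08570229  0.07      ]
```

View pics/c0.png

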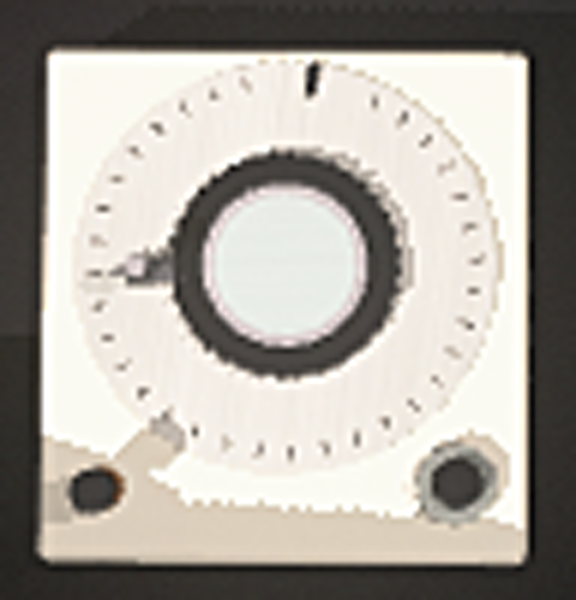

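The crop shows the ring centred near (286,265), the lever pointing left with its tip near (95,275), the long mark at (313,79), the button at (457,482) and the vial at (95,488). Sub-pixel measurements come next.

```bash
cat >> h.py <<'E'
def measure(im):
    g=cv2.cvtColor(im,cv2.COLOR_BGR2GRAY).astype(np.float32)
    def wc(x0,x1,y0,y1,f):
        w=f(g[y0:y1,x0:x1]);yy,xx=np.mgrid[y0:y1,x0:x1];return np.array([(w*xx).sum(),(w*yy).sum()])/w.sum()
    mk=wc(238,246,157,167,lambda a:np.clip(190-a,0,None))
    return mk
E
python3 - <<'E'
from h import *
im=cv2.imread("pics/top0.png");g=cv2.cvtColor(im,cv2.COLOR_BGR2GRAY)
mk=measure(im);M=ray("top",*mk,.078);print("mark",mk,M)
print(g[157:168,236:248])
# ring: outer fit by big upsample
G=cv2.resize(g,None,fx=8,fy=8,interpolation=cv2.INTER_LINEAR)
def up(p): return (np.array(p)+.5)/8-.5
w=((G>140)*255).astype(np.uint8)
mask=np.zeros_like(w);cv2.circle(mask,(int(237.8*8),int(193*8)),int(17.5*8),255,-1);w&=mask
# window = bright blob containing centre
n,l,s,c=cv2.connectedComponentsWithStats(w);i=l[193*8,238*8];cc=max(cv2.findContours((l==i).astype(np.uint8),0,1)[0],key=cv2.contourArea)
e=cv2.fitEllipse(cc);p=up(e[0]);print("window",p,np.array(e[1])/8,ray("top",*p,.084),ray("top",*p,.080))
# button
for nm,(x0,x1,y0,y1) in dict(button=(258,275,221,240),vial=(199,214,222,239)).items():
    d=(G[y0*8:y1*8,x0*8:x1*8]<90).astype(np.uint8);n,l,s,c=cv2.connectedComponentsWithStats(d);i=1+s[1:,4].argmax()
    p=up(c[i]+[x0*8,y0*8]);print(nm,p,s[i]/8,ray("top",*p,.09),ray("top",*p,.12))
print(g[186:202,200:222])
E
```

```text
mark [241.52549575 160.9907932 ] [0.67437902 0.02197312 0.078     ]
[[245 244 254 252 253 255 253 253 251 254 252 252]
 [230 221 254 222 229 255 151 210 218 255 255 254]
 [243 236 237 245 250 109  30 157 243 225 211 205]
 [242 234 238 245 232  67  47 202 250 240 238 237]
 [242 234 239 246 236  66  50 212 246 239 237 238]
 [241 234 239 244 238  22  88 255 243 237 237 237]
 [239 235 240 242 232  33  98 254 240 237 237 237]
 [238 235 240 240 228 140 218 246 240 236 237 237]
 [237 237 240 238 241 245 248 239 238 235 237 237]
 [234 238 240 238 236 238 242 237 238 236 237 237]
 [233 238 239 238 233 239 241 236 237 237 238 238]]
window [236.97688293 192.58787537] [27.32760811 27.41007042] [0.57662772 0.03575303 0.084     ] [0.57689994 0.03586613 0.08      ]
button [265.82010209 229.64854836] [  4.125   5.      8.5     8.5   431.625] [ 0.46456279 -0.05101973  0.09      ] [ 0.46545233 -0.04959452  0.12      ]
vial [205.36453678 230.87536525] [  2.875   5.875   8.125   7.    363.625] [0.46132002 0.13032746 0.09      ] [0.46229468 0.12699204 0.12      ]
[[249 250 251 234 237 238 238 239 234 236
[... 747 characters left out ...]
8 174 218 196  73  97 123 123
  127  63  74  72]
 [250 251 237 237 220 228 227 220 226 231 235  88  84  94  92 109 129 123
  137  60  87  71]
 [250 251 237 219 218 222 221 216 220 225 229 156 161 158 163 167 210 191
  195  55  69  71]
 [249 251 239 238 219 223 221 218 221 239 244 245 251 250 250 250 251 253
  242  48  68  74]
 [249 250 240 237 238 242 236 235 239 236 238 237 240 238 239 240 244 244
  189  51  65  72]
 [249 250 240 237 237 237 177 201 238 236 236 237 237 235 237 237 240 224
  238 119  58  70]
 [249 250 251 236 236 196 146 242 238 235 235 236 237 236 236 237 240 241
  250 241  50  67]
 [249 249 251 237 237 240 238 238 235 235 236 237 236 235 236 239 237 241
  243 231 103  59]]
```

```bash
cat >> h.py <<'E'
A=np.array([.5767,.0358])
def ang(p): d=p[:2]-A; return np.degrees(np.arctan2(d[1],d[0])),np.hypot(*d)
def delta(x,y,z,yaw=None):
    from scipy.spatial.transform import Rotation as Ro
    s=robot.read_state();R=Ro.from_euler("xyz",s["tcp_rot"],degrees=True)
    print("t",s["t"],"pos",s["tool_pos"].round(4),"rot",s["tcp_rot"].round(2),"tool shift",R.inv().apply(np.array([x,y,z])-s["tool_pos"]).round(4),"F",s["force"].round(1))
E
python3 - <<'E'
from h import *
print("post",ang(ray("top",212.0,192.8,.124)),"tip",ang(ray("top",209,193.8,.081)),"mark",ang(ray("top",241.525,160.99,.078)))
print(ray("top",118,213,.15),ray("top",373,199,.09))
E
python3 -m inch '[[0,0,-6.5,0,0,0,-1],[0,0,-6.5,0,0,0,-1],[0,0,-6.5,0,0,0,-1],[0,0,-6.5,0,0,0,-1]]' 20
```

```text
post (np.float64(92.60812480885863), np.float64(0.07212117182551733)) tip (np.float64(92.29108766858725), np.float64(0.08528502977437612)) mark (np.float64(-8.055856974229703), np.float64(0.09865501691874334))
[0.51448862 0.37272757 0.15      ] [ 0.55602077 -0.37571101  0.09      ]
t: 0.5
tool_pos: [0.2135, 0.5067, 0.2191]
tcp_rot: [-180.0, -0.0, -176.6]
force: [0.2, -0.5, 0.6]
grip_width: 0.0654
grip_force: 0.0
```

Run:
```python
from h import *
delta(.535,.108,.219)
```

```text
t 0.5 pos [0.2135 0.5067 0.2191] rot [-1.7996e+02 -2.0000e-02 -1.7658e+02] tool shift [-2.971e-01 -4.172e-01  2.000e-04] F [ 0.2 -0.5  0.6]
```

```bash
python3 -m inch '[[0,0,0.2,-0.024,-0.034,0,-1],[0,0,0.2,-0.024,-0.034,0,-1],[0,0,0.2,-0.024,-0.034,0,-1],[0,0,0.2,-0.024,-0.034,0,-1],[0,0,0.1,-0.024,-0.034,0,-1],[0,0,0,-0.024,-0.034,0,-1]]'; python3 -m inch '[[0,0,0,-0.024,-0.034,0,-1],[0,0,0,-0.024,-0.034,0,-1],[0,0,0,-0.024,-0.034,0,-1],[0,0,0,-0.024,-0.034,0,-1],[0,0,0,-0.024,-0.034,0,-1],[0,0,0,-0.024,-0.034,0,-1],[0,0,0,0,0,0,-1],[0,0,0,0,0,0,-1]]'
python3 - <<'E'
from h import *
delta(.535,.108,.104)
E
```

```text
t: 1.1
tool_pos: [0.3676, 0.3082, 0.2193]
tcp_rot: [-180.0, -0.0, -177.7]
force: [-0.0, 0.4, 0.2]
grip_width: 0.0174
grip_force: 0.0
t: 1.9
tool_pos: [0.5187, 0.1111, 0.2189]
tcp_rot: [180.0, -0.1, -177.8]
force: [-0.6, -0.3, -0.3]
grip_width: 0.0006
grip_force: 0.0
t 1.9 pos [0.5187 0.1111 0.2189] rot [ 1.8000e+02 -7.0000e-02 -1.7784e+02] tool shift [-0.0163 -0.0038  0.1149] F [-0.6 -0.3 -0.3]
```

```bash
python3 -m inch '[[0,0,0,-0.012,-0.003,0.01,-1],[0,0,0,0,0,0.03,-1],[0,0,0,0,0,0.03,-1],[0,0,0,0,0,0.025,-1],[0,0,0,0,0,0.015,-1],[0,0,0,0,0,0.003,-1],[0,0,0,0,0,0,-1]]'
python3 - <<'E'
from h import *
delta(.535,.108,.104)
s=robot.get_image("scene")[:,:,::-1];t=robot.get_image("top")[:,:,::-1]
cv2.imwrite("pics/p1.png",np.hstack([cv2.resize(i,(390,420),interpolation=cv2.INTER_CUBIC) for i in (s[140:260,200:320],t[148:250,190:286])]))
E
```

```text
t: 2.6
tool_pos: [0.5305, 0.1099, 0.1066]
tcp_rot: [180.0, -0.0, -177.7]
force: [0.0, 0.4, 0.1]
grip_width: 0.0008
grip_force: 0.0
t 2.6 pos [0.5305 0.1099 0.1066] rot [ 1.8000e+02 -2.0000e-02 -1.7769e+02] tool shift [-0.0044 -0.002   0.0026] F [0.  0.4 0.1]
```

View pics/p1.png

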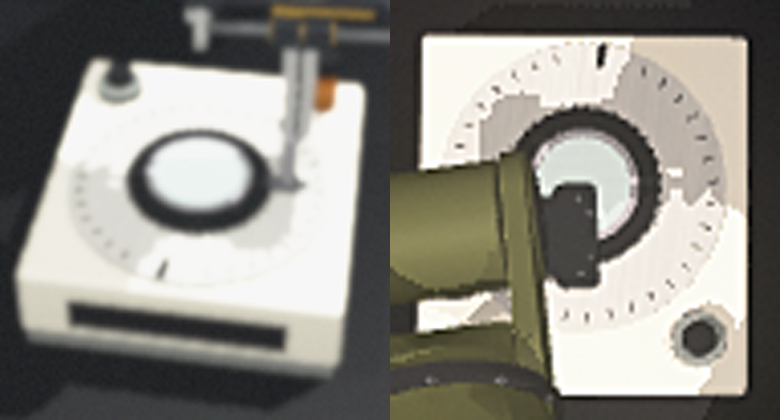

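The scene half shows the closed fingers just behind the post, clear of the vial. In the top half the arm hides the lever. Now closing up to the post and starting the arc.

```bash
cat >> h.py <<'E'
def ab():
    s=robot.read_state();y=np.radians(s["tcp_rot"][2]);d=s["tool_pos"][:2]-A
    print("t",s["t"].__round__(2),"a,b mm",1e3*d@[np.cos(y),np.sin(y)],1e3*d@[np.sin(y),-np.cos(y)],"yaw",s["tcp_rot"][2],"z",s["tool_pos"][2],"F",s["force"].round(1))
E
python3 -m inch '[[0,0,0,-0.009,0,0.001,-1],[0,0,0,-0.009,-0.001,0,-1],[0,0,0,-0.007,-0.001,0,-1],[0,0,0,-0.003,0,0,-1],[0,0,0,0,0,0,-1]]'; python3 -c "from h import *;ab()"
python3 -m inch '[[0,0,3,-0.0038,0.0007,0,-1],[0,0,3,-0.0038,0.0007,0,-1],[0,0,3,-0.0038,0.0007,0,-1],[0,0,3,-0.0038,0.0007,0,-1],[0,0,3,-0.0038,0.0007,0,-1],[0,0,3,-0.0038,0.0007,0,-1],[0,0,0,0,0,0,-1]]';python3 -c "from h import *;ab()"
```

```text
t: 3.2
tool_pos: [0.5593, 0.108, 0.1053]
tcp_rot: [-180.0, -0.0, -177.8]
force: [0.4, -0.1, 0.2]
grip_width: 0.0005
grip_force: 0.0
t 3.2 a,b mm 14.535479328966128 72.84924498043463 yaw -177.76452376794015 z 0.10530020280220559 F [ 0.4 -0.1  0.2]
t: 3.9
tool_pos: [0.5819, 0.1101, 0.1053]
tcp_rot: [-180.0, -0.0, 164.2]
force: [-0.3, 0.4, 0.8]
grip_width: 0.0005
grip_force: 0.0
t 3.9 a,b mm 15.200808406833321 72.93552225878656 yaw 164.19505498657276 z 0.10528117199158253 F [-0.3  0.4  0.8]
```

```bash
python3 -m inch '[[0,0,3,-0.0039,0.0007,0,-1],[0,0,3,-0.0039,0.0007,0,-1],[0,0,3,-0.0039,0.0007,0,-1],[0,0,3,-0.0039,0.0007,0,-1],[0,0,3,-0.0039,0.0007,0,-1],[0,0,3,-0.0039,0.0007,0,-1],[0,0,3,-0.0039,0.0006,0,-1],[0,0,3,-0.0039,0.0006,0,-1]]';python3 -c "from h import *;ab()"
python3 -m inch '[[0,0,3,-0.0039,0.0007,0,-1],[0,0,3,-0.0039,0.0007,0,-1],[0,0,3,-0.0039,0.0007,0,-1],[0,0,3,-0.0039,0.0007,0,-1],[0,0,3,-0.0039,0.0007,0,-1],[0,0,3,-0.0039,0.0007,0,-1],[0,0,3,-0.0039,0.0006,0,-1],[0,0,0,0,0,0,-1]]';python3 - <<'E'
from h import *
ab()
s=robot.get_image("scene")[:,:,::-1];t=robot.get_image("top")[:,:,::-1]
cv2.imwrite("pics/p2.png",np.hstack([cv2.resize(i,(390,420),interpolation=cv2.INTER_CUBIC) for i in (s[140:260,200:320],t[148:250,190:286])]))
E
```

```text
t: 4.7
tool_pos: [0.6117, 0.1016, 0.1053]
tcp_rot: [-180.0, -0.1, 140.2]
force: [-2.7, 1.4, 0.0]
grip_width: 0.0009
grip_force: 1.6
t 4.7 a,b mm 15.169360442812735 72.92925119136271 yaw 140.23983336945466 z 0.10529590557312826 F [-2.7  1.4  0. ]
t: 5.5
tool_pos: [0.6335, 0.084, 0.1053]
tcp_rot: [-180.0, -0.0, 119.3]
force: [-0.0, 1.2, -0.5]
grip_width: 0.0004
grip_force: 0.0
t 5.5 a,b mm 14.327634376273608 73.11241771986136 yaw 119.27494379271016 z 0.10530514540063285 F [-0.   1.2 -0.5]
```

View pics/p2.png

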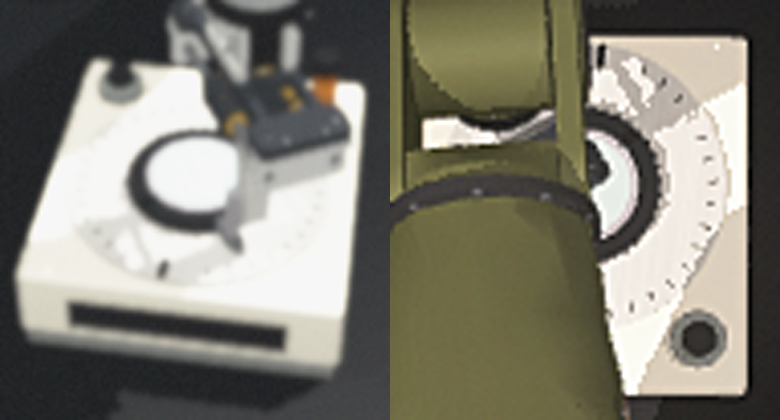

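The scene view shows the fingers have pushed the lever round to about 30° before the mark, with the pointer near (232,245) and the mark at (163,268). I'll continue.

```bash
python3 -m inch '[[0,0,3,-0.0039,0.0007,0,-1],[0,0,3,-0.0039,0.0007,0,-1],[0,0,3,-0.0039,0.0007,0,-1],[0,0,3,-0.0039,0.0007,0,-1],[0,0,3,-0.0039,0.0007,0,-1],[0,0,3,-0.0039,0.0007,0,-1],[0,0,3,-0.0039,0.0006,0,-1],[0,0,3,-0.0039,0.0006,0,-1]]';python3 -c "from h import *;ab()"
python3 -m inch '[[0,0,3,-0.0039,0.0007,0,-1],[0,0,2,-0.0026,0.0005,0,-1],[0,0,2,-0.0026,0.0005,0,-1],[0,0,1,-0.0013,0.0002,0,-1],[0,0,0,0,0,0,-1],[0,0,0,0,0,0,-1]]';python3 - <<'E'
from h import *
ab()
s=robot.get_image("scene")[:,:,::-1]
cv2.imwrite("pics/p3s.png",s)
cv2.imwrite("pics/p3.png",cv2.resize(s[170:230,210:290],None,fx=8,fy=8,interpolation=cv2.INTER_CUBIC))
for f in(-4,-6,-8.05):
  r=np.radians(f);d=np.array([np.cos(r),np.sin(r)])
  P=lambda r,z:((proj("scene",np.r_[A+r*d,z])-[210,170]+.5)*8-.5).round()
  print(f,"post top",P(.072,.124),"foot",P(.072,.084),"tip",P(.088,.081),"mark in/out",P(.09,.079),P(.107,.079))
E
```

```text
t: 6.4
tool_pos: [0.6485, 0.057, 0.1055]
tcp_rot: [180.0, -0.0, 95.3]
force: [-0.8, 1.6, -0.2]
grip_width: 0.0004
grip_force: 1.6
t 6.4 a,b mm 14.515561689760911 73.41239003303032 yaw 95.26860558063646 z 0.10546634198441629 F [-0.8  1.6 -0.2]
t: 7.0
tool_pos: [0.6508, 0.0463, 0.1055]
tcp_rot: [-180.0, 0.0, 87.3]
force: [-0.9, -0.0, -0.0]
grip_width: 0.0004
grip_force: 0.6
t 7.0 a,b mm 13.98175397895493 73.55852749411784 yaw 87.33581564985388 z 0.10545551540784674 F [-0.9 -0.  -0. ]
-4 post top [363. 207.] foot [365. 305.] tip [353. 346.] mark in/out [352. 355.] [339. 392.]
-6 post top [355. 206.] foot [357. 303.] tip [344. 344.] mark in/out [342. 353.] [328. 390.]
-8.05 post top [347. 204.] foot [349. 302.] tip [334. 342.] mark in/out [332. 351.] [316. 388.]
```

View pics/p3.png

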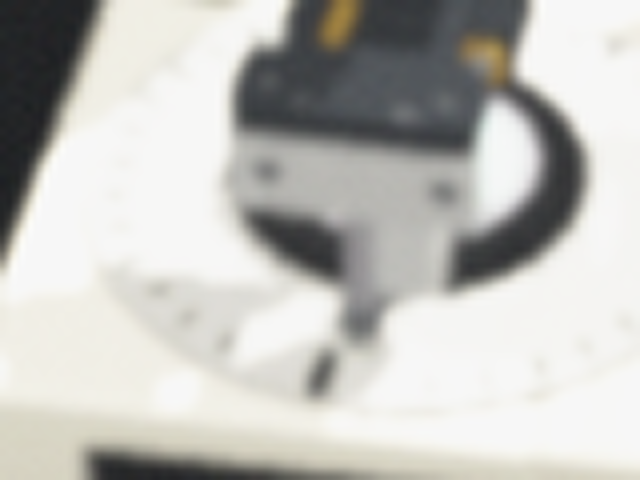

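The crop shows the mark centred at (322,371), where it was predicted, and the pointer near (356,330), so the lever is about 4° short. I'll push 3° more, then retreat to the button and look from the top.

```bash
python3 -m inch '[[0,0,1.5,-0.0019,0.0003,0,-1],[0,0,1.5,-0.0019,0.0003,0,-1],[0,0,0,0,0,0,-1],[0,0,0,0,0,0,-1]]';python3 -c "from h import *;ab()"
python3 -m inch '[[0,0,0,0.005,0,0,-1],[0,0,0,0.01,0,0,-1],[0,0,0,0,0,-0.03,-1],[0,0,0,0,0,-0.04,-1],[0,0,0,0,0,-0.03,-1],[0,0,0,0,0,0,-1]]';python3 - <<'E'
from h import *
delta(.4646,-.051,.205)
E
```

```text
t: 7.45
tool_pos: [0.6513, 0.0422, 0.1055]
tcp_rot: [180.0, 0.0, 84.3]
force: [0.0, 0.8, 0.1]
grip_width: 0.0005
grip_force: 0.3
t 7.45 a,b mm 13.821138456597629 73.62066733452653 yaw 84.25155467392668 z 0.1054738744914913 F [0.  0.8 0.1]
t: 8.05
tool_pos: [0.6543, 0.0582, 0.2105]
tcp_rot: [179.6, -0.1, 84.3]
force: [-0.3, -0.8, -0.1]
grip_width: 0.0004
grip_force: 0.0
t 8.05 pos [0.6543 0.0582 0.2105] rot [ 1.7957e+02 -5.0000e-02  8.4290e+01] tool shift [-0.1275 -0.1779  0.004 ] F [-0.3 -0.8 -0.1]
```

```bash
python3 -m inch '[[0,0,0,-0.02,-0.028,0,-1],[0,0,0,-0.021,-0.03,0,-1],[0,0,0,-0.021,-0.03,0,-1],[0,0,0,-0.021,-0.03,0,-1],[0,0,0,-0.021,-0.03,0,-1],[0,0,0,-0.021,-0.03,0,-1],[0,0,0,0,0,0,-1],[0,0,0,0,0,0,-1]]';python3 - <<'E'
from h import *
delta(.4646,-.051,.205)
s=robot.get_image("scene")[:,:,::-1];t=robot.get_image("top")[:,:,::-1]
cv2.imwrite("pics/p4t.png",t);cv2.imwrite("pics/p4s.png",s)
cv2.imwrite("pics/p4.png",np.hstack([cv2.resize(i,(390,390),interpolation=cv2.INTER_CUBIC) for i in (s[175:225,225:275],t[150:200,215:265])]))
for f in(-4,-6,-8.05):
  r=np.radians(f);d=np.array([np.cos(r),np.sin(r)])
  P=lambda n,o,r,z:((proj(n,np.r_[A+r*d,z])-o+.5)*7.8-.5).round()
  for n,o in(("scene",[225,175]),("top",[215,150])):
    print(n,f,"post top",P(n,o,.072,.124),"foot",P(n,o,.072,.084),"tip",P(n,o,.088,.081),"mark in/out",P(n,o,.09,.079),P(n,o,.107,.079))
E
```

```text
t: 8.85
tool_pos: [0.4632, -0.0491, 0.2054]
tcp_rot: [180.0, 0.0, 84.2]
force: [0.6, 0.5, -0.2]
grip_width: 0.0006
grip_force: 0.0
t 8.85 pos [ 0.4632 -0.0491  0.2054] rot [179.98   0.    84.22] tool shift [-0.0017  0.0016  0.0004] F [ 0.6  0.5 -0.2]
scene -4 post top [237. 163.] foot [239. 258.] tip [227. 298.] mark in/out [226. 307.] [214. 343.]
top -4 post top [185. 139.] foot [188. 152.] tip [191. 113.] mark in/out [191. 109.] [194.  66.]
scene -6 post top [230. 162.] foot [231. 257.] tip [218. 297.] mark in/out [217. 305.] [202. 342.]
top -6 post top [192. 139.] foot [194. 153.] tip [198. 114.] mark in/out [199. 109.] [204.  67.]
scene -8.05 post top [222. 160.] foot [223. 255.] tip [209. 295.] mark in/out [207. 304.] [191. 339.]
top -8.05 post top [198. 140.] foot [201. 154.] tip [206. 115.] mark in/out [207. 110.] [213.  68.]
```

View pics/p4.png

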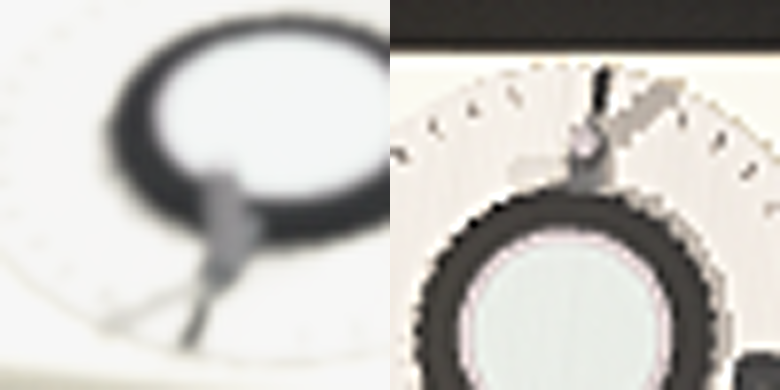

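Scene crop: the pointer nearly runs into the mark (pointer end about (205,295), mark from (205,305) to (190,345)). Top crop: the post top is at about x=195 within the half, against 198 expected when aligned, so about 1° is left. I'll refine numerically.

Run:
```python
from h import *
t=cv2.cvtColor(cv2.imread("pics/p4t.png"),cv2.COLOR_BGR2GRAY);s=cv2.cvtColor(cv2.imread("pics/p4s.png"),cv2.COLOR_BGR2GRAY)
print("top");print("cols",list(range(234,247)))
for v in range(158,176):print(v,t[v,234:247])
print("scene cols",list(range(245,263)))
for v in range(193,222):print(v,s[v,245:263])
```

```text
top
cols [234, 235, 236, 237, 238, 239, 240, 241, 242, 243, 244, 245, 246]
158 [225 254 230 222 254 221 229 255 152 208 219 255 255]
159 [244 240 243 236 237 245 251 108  28 157 242 224 211]
160 [242 239 243 234 238 245 232  66  48 201 250 241 239]
161 [241 238 242 234 239 246 237  65  50 213 248 242 239]
162 [242 238 241 234 240 244 238  26  91 255 247 244 166]
163 [241 239 239 235 241 246 235  31  93 255 245 245 175]
164 [241 239 239 236 244 247 193  89 158 254 174 172 178]
165 [240 241 237 239 242 247 136 161 195 180 181 176 179]
166 [239 242 236 242 177 198 167 109 188 184 183 176 190]
167 [239 243 235 241 205 195 206 155 126 186 180 180 251]
168 [240 245 238 226 199 214 214 167  97 188 191 188 244]
169 [239 244 240 225 144 218 212  93  96 193 253 244 241]
170 [222 224 223 168  99 109  91  81 135 189 248 241 239]
171 [227 226 230 202  94 106  87 111 156 187 246 241 238]
172 [235 229 233 201 113 120 122 136 149 188 248 242 240]
173 [240 179 153 121 117 121 123 131 152 193 251 246 241]
174 [ 65  75  69  77 105 105 106 143 194 191 177 179 185]
175 [ 59  62  64  63  61  62  60  55  5
[... 1682 characters left out ...]
13 [222 223 227 226 212 178 171 197 223 237 244 246 246 246 247 247 247 247]
214 [228 233 238 235 210 158 171 225 241 244 246 246 246 247 247 247 247 247]
215 [239 243 244 237 197 140 181 235 245 246 246 246 247 247 247 247 247 247]
216 [245 245 242 224 166 139 199 241 246 246 246 246 247 247 247 247 247 246]
217 [245 244 234 193 137 154 220 243 246 246 246 246 247 247 247 247 247 246]
218 [242 240 223 170 139 182 232 244 246 246 246 247 247 247 247 247 247 246]
219 [235 229 214 181 173 205 234 243 245 245 246 246 246 246 246 246 246 246]
220 [242 235 226 216 214 219 230 237 240 240 242 243 244 244 244 244 243 243]
221 [246 244 242 240 238 237 239 242 241 237 235 238 241 240 239 236 235 235]
```

About 1.1° remains. I'm going back to the same contact pose, rotated 1.1° further, with target TCP near (0.6514, 0.0408).

```bash
python3 -m inch '[[0,0,0.5,0.021,0.03,0,-1],[0,0,0.5,0.021,0.03,0,-1],[0,0,0,0.021,0.03,0,-1],[0,0,0,0.021,0.03,0,-1],[0,0,0,0.021,0.03,0,-1],[0,0,0,0.02,0.03,0,-1],[0,0,0,0,0.007,0,-1],[0,0,0,0,0,0,-1]]'
python3 -m inch '[[0,0,0,0,0,0.02,-1],[0,0,0,0,0,0.03,-1],[0,0,0,0,0,0.03,-1],[0,0,0,0,0,0.02,-1],[0,0,0,0,0,0,-1],[0,0,0,0,0,0,-1]]';python3 - <<'E'
from h import *
delta(.6514,.0408,.1055)
E
```

```text
t: 9.75
tool_pos: [0.6636, 0.0546, 0.2038]
tcp_rot: [-179.9, 0.0, 83.3]
force: [-0.2, 0.3, -0.4]
grip_width: 0.0004
grip_force: 0.0
t: 10.35
tool_pos: [0.663, 0.0536, 0.1064]
tcp_rot: [180.0, -0.0, 83.2]
force: [-0.6, -0.3, 1.0]
grip_width: 0.0009
grip_force: 0.0
t 10.35 pos [0.663  0.0536 0.1064] rot [179.97  -0.    83.24] tool shift [-0.0141 -0.01    0.0009] F [-0.6 -0.3  1. ]
```

```bash
python3 -m inch '[[0,0,0,0,-0.01,0,-1],[0,0,0,-0.005,0,0,-1],[0,0,0,-0.005,0,0,-1],[0,0,0,-0.001,0,0,-1],[0,0,0,0,0,0,-1]]';python3 - <<'E'
from h import *
delta(.6514,.0408,.1055)
E
```

```text
t: 10.85
tool_pos: [0.6522, 0.0436, 0.1058]
tcp_rot: [180.0, -0.0, 83.2]
force: [0.7, -1.1, 1.1]
grip_width: 0.0006
grip_force: 0.0
t 10.85 pos [0.6522 0.0436 0.1058] rot [179.97  -0.    83.22] tool shift [-0.0028 -0.0004  0.0003] F [ 0.7 -1.1  1.1]
```

```bash
python3 -m inch '[[0,0,0,-0.0014,0,0,-1],[0,0,0,-0.0014,0,0,-1],[0,0,0,0,0,0,-1],[0,0,0,0,0,0,-1]]';python3 - <<'E'
from h import *
delta(.6514,.0408,.1055)
E
python3 -m inch '[[0,0,0,0.004,0,0,-1],[0,0,0,0.01,0,0,-1],[0,0,0,0,0,-0.03,-1],[0,0,0,0,0,-0.04,-1],[0,0,0,0,0,-0.03,-1],[0,0,0,0,0,0,-1]]';
python3 -m inch '[[0,0,0,-0.02,-0.028,0,-1],[0,0,0,-0.021,-0.03,0,-1],[0,0,0,-0.021,-0.03,0,-1],[0,0,0,-0.021,-0.03,0,-1],[0,0,0,-0.021,-0.03,0,-1],[0,0,0,-0.021,-0.03,0,-1],[0,0,0,0,0,0,-1],[0,0,0,0,0,0,-1]]';python3 - <<'E'
from h import *
delta(.4646,-.051,.12)
s=robot.get_image("scene")[:,:,::-1];t=robot.get_image("top")[:,:,::-1]
cv2.imwrite("pics/p5t.png",t);cv2.imwrite("pics/p5s.png",s)
cv2.imwrite("pics/p5.png",np.hstack([cv2.resize(i,(390,390),interpolation=cv2.INTER_CUBIC) for i in (s[175:225,225:275],t[150:200,215:265])]))
t=t[:,:,1];s=s[:,:,1]
for v in range(158,176):print(v,t[v,234:247])
for v in range(208,220):print(v,s[v,245:259])
E
```

```text
t: 11.25
tool_pos: [0.6516, 0.0413, 0.1055]
tcp_rot: [180.0, -0.0, 83.3]
force: [0.9, 1.1, -0.2]
grip_width: 0.0004
grip_force: 0.4
t 11.25 pos [0.6516 0.0413 0.1055] rot [179.99  -0.    83.25] tool shift [-0.0005 -0.0001 -0.    ] F [ 0.9  1.1 -0.2]
t: 11.85
tool_pos: [0.6546, 0.056, 0.2104]
tcp_rot: [179.6, -0.1, 83.3]
force: [-0.3, -0.6, -0.1]
grip_width: 0.0004
grip_force: 0.0
t: 12.65
tool_pos: [0.4617, -0.0479, 0.2054]
tcp_rot: [180.0, -0.0, 83.2]
force: [0.4, 0.0, -0.6]
grip_width: 0.0004
grip_force: 0.0
t 12.65 pos [ 0.4617 -0.0479  0.2054] rot [179.99  -0.    83.22] tool shift [-0.0027  0.0032  0.0854] F [ 0.4  0.  -0.6]
158 [224 255 230 221 255 221 228 255 150 208 218 255 255]
159 [243 239 242 234 236 244 249 106  28 154 241 224 211]
160 [241 237 241 233 236 244 232  67  44 200 249 240 238]
161 [240 237 241 233 238 245 236  64  50 210 246 239 242]
162 [240 235 240 233 238 244 236  23  89 255 244 241 239]
163 [241 238 238 233 240 244 235  32  91 255 246 240 168]
164 [240 238 238 234 240 245 224  92 154 255 245 168 175]
165 [239 241 236 237 243 243 152 142 192 178 176 174 176]
[... 624 characters left out ...]
9 154 179 206 214]
209 [246 246 245 240 222 177 134 122 124 136 171 215 232 237]
210 [246 246 243 232 211 173 138 123 128 151 196 231 240 242]
211 [244 242 235 224 212 186 154 137 155 192 226 239 243 244]
212 [232 229 224 220 212 190 162 162 195 228 241 244 245 246]
213 [221 222 226 226 213 178 165 193 225 240 245 246 246 246]
214 [227 234 238 236 210 155 166 220 240 245 246 246 246 247]
215 [239 243 243 237 196 140 178 234 245 246 246 246 247 247]
216 [245 245 242 224 167 139 200 240 246 246 246 247 247 247]
217 [245 244 235 192 135 153 220 243 246 246 246 247 247 247]
218 [242 239 222 170 139 181 232 244 246 246 246 247 247 247]
219 [235 229 214 182 172 206 234 243 245 245 246 246 246 246]
```

View pics/p5.png

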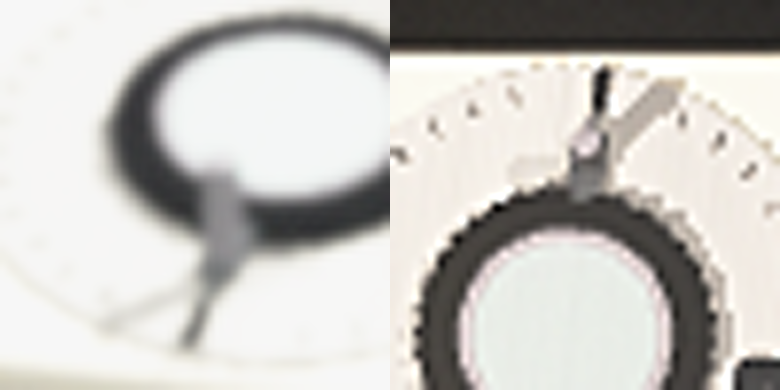

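The scene and top crops agree: the pointer is still about 1° short of the mark's centreline (0.5 px). One more nudge of about 1°.

```bash
python3 -m inch '[[0,0,0.5,0.021,0.03,0,-1],[0,0,0.5,0.021,0.03,0,-1],[0,0,0,0.021,0.03,0,-1],[0,0,0,0.021,0.03,0,-1],[0,0,0,0.021,0.03,0,-1],[0,0,0,0.02,0.03,0,-1],[0,0,0,0,0,0,-1],[0,0,0,0,0,0,-1]]'
python3 -m inch '[[0,0,0,0,0,0.02,-1],[0,0,0,0,0,0.03,-1],[0,0,0,0,0,0.03,-1],[0,0,0,0,0,0.02,-1],[0,0,0,0,0,0,-1],[0,0,0,0,0,0,-1]]';python3 - <<'E'
from h import *
delta(.6517,.0400,.1055)
E
```

```text
t: 13.55
tool_pos: [0.6566, 0.0532, 0.2038]
tcp_rot: [-179.9, 0.0, 82.3]
force: [-0.3, -0.7, -0.1]
grip_width: 0.0003
grip_force: 0.0
t: 14.15
tool_pos: [0.6565, 0.0522, 0.1065]
tcp_rot: [180.0, -0.0, 82.2]
force: [0.7, -0.2, 0.8]
grip_width: 0.0004
grip_force: 0.0
t 14.15 pos [0.6565 0.0522 0.1065] rot [179.96  -0.    82.24] tool shift [-0.0127 -0.0031  0.001 ] F [ 0.7 -0.2  0.8]
```

```bash
python3 -m inch '[[0,0,0,-0.004,-0.003,0.001,-1],[0,0,0,-0.004,0,0,-1],[0,0,0,-0.002,0,0,-1],[0,0,0,-0.0013,0,0,-1],[0,0,0,-0.0014,0,0,-1],[0,0,0,0,0,0,-1],[0,0,0,0,0,0,-1]]';python3 - <<'E'
from h import *
delta(.6517,.0400,.1055)
E
```

```text
t: 14.85
tool_pos: [0.6518, 0.0402, 0.1044]
tcp_rot: [-180.0, 0.0, 82.3]
force: [-0.9, 0.8, 0.3]
grip_width: 0.0009
grip_force: 0.2
t 14.85 pos [0.6518 0.0402 0.1044] rot [-180.      0.     82.25] tool shift [-0.0002 -0.0001 -0.0011] F [-0.9  0.8  0.3]
```

```bash
python3 -m inch '[[0,0,0,0.004,0,0,-1],[0,0,0,0.01,0,0,-1],[0,0,0,0,0,-0.03,-1],[0,0,0,0,0,-0.04,-1],[0,0,0,0,0,-0.03,-1],[0,0,0,0,0,0,-1]]';
python3 -m inch '[[0,0,0,-0.02,-0.028,0,-1],[0,0,0,-0.021,-0.03,0,-1],[0,0,0,-0.021,-0.03,0,-1],[0,0,0,-0.021,-0.03,0,-1],[0,0,0,-0.021,-0.03,0,-1],[0,0,0,-0.021,-0.03,0,-1],[0,0,0,0,0,0,-1],[0,0,0,0,0,0,-1]]';python3 - <<'E'
from h import *
delta(.4646,-.051,.12)
s=robot.get_image("scene")[:,:,::-1];t=robot.get_image("top")[:,:,::-1]
cv2.imwrite("pics/p6t.png",t);cv2.imwrite("pics/p6s.png",s)
cv2.imwrite("pics/p6.png",np.hstack([cv2.resize(i,(390,390),interpolation=cv2.INTER_CUBIC) for i in (s[195:220,240:265],t[155:180,228:253])]))
t=t[:,:,1];s=s[:,:,1]
for v in range(160,172):print(v,t[v,234:247])
for v in range(208,218):print(v,s[v,245:259])
E
```

```text
t: 15.45
tool_pos: [0.6551, 0.055, 0.2094]
tcp_rot: [179.6, -0.1, 82.3]
force: [0.0, -1.1, 0.9]
grip_width: 0.0003
grip_force: 0.0
t: 16.25
tool_pos: [0.4605, -0.0456, 0.2043]
tcp_rot: [180.0, -0.0, 82.2]
force: [0.4, -0.6, 0.5]
grip_width: 0.0004
grip_force: 0.0
t 16.25 pos [ 0.4605 -0.0456  0.2043] rot [179.99  -0.    82.22] tool shift [-0.0048  0.0048  0.0843] F [ 0.4 -0.6  0.5]
160 [240 238 241 233 237 244 232  67  44 200 249 240 237]
161 [241 237 242 233 238 245 236  64  51 210 246 239 241]
162 [240 236 241 233 238 243 237  24  90 255 244 242 239]
163 [241 238 238 233 239 243 235  32  90 255 248 240 169]
164 [240 238 237 234 240 242 235  84 149 186 248 169 177]
165 [239 241 236 236 242 242 222 101 195 182 178 175 178]
166 [238 240 234 239 243 212 171 144 189 176 183 177 177]
167 [239 242 233 240 231 190 193 201 141 114 185 177 189]
168 [239 244 236 224 178 199 209 206  91 151 183 192 249]
169 [239 242 236 228 141 189 212 178  72 144 184 250 242]
170 [221 223 221 233 114 110  87  84  93 192 180 248 239]
171 [227 224 226 238 123  93 109 108 133 189 178 247 239]
208 [246 246 246 242 221 168 132 129 136 146 171 205 217 219]
209 [246 246 245 235 200 148 121 120 129 154 196 228 236 238]
210 [246 245 240 227 194 154 127 117 131 171 219 238 242 243]
211 [242 237 229 219 202 170 140 133 158 204 234 242 244 245]
212 [231 224 219 216 204 179 152 162 199 231 242 245 246 246]
213 [223 224 222 216 196 167 160 195 228 242 245 246 246 246]
214 [233 236 234 220 183 145 166 223 241 245 246 246 246 247]
215 [243 244 242 226 171 130 176 234 245 246 246 246 247 247]
216 [245 246 242 218 156 135 201 240 246 246 246 246 247 247]
217 [245 244 235 189 135 153 220 243 246 246 246 246 247 247]
```

View pics/p6.png

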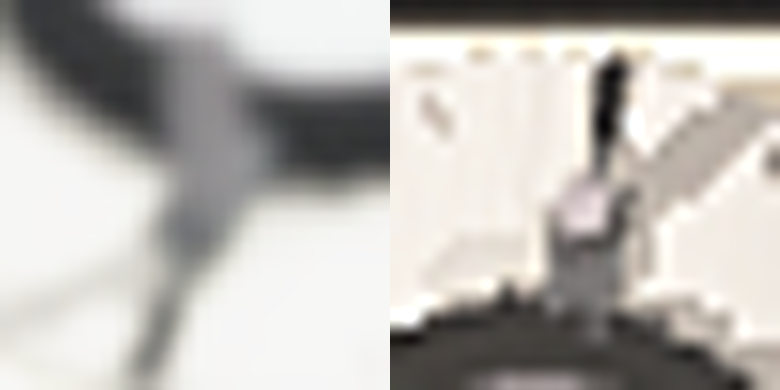

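The pointer now continues straight into the mark in both views (top row 165: pointer column 241.0, mark line 241.1). Moving on to the button.

```bash
python3 -m inch '[[0,0,0,-0.0053,0.0049,0,-1],[0,0,0,0,0,0.02,-1],[0,0,0,0,0,0.02,-1],[0,0,0,0,0,0.02,-1],[0,0,0,0,0,0.01,-1],[0,0,0,0,0,0,-1]]';python3 - <<'E'
from h import *
delta(.4647,-.0515,.104)
im=cv2.imread("pics/scene0.png")[145:175,215:260]
g=cv2.cvtColor(im,cv2.COLOR_BGR2GRAY)
# dark cap of button in initial scene image
m=(g<75).astype(np.uint8);n,l,s,c=cv2.connectedComponentsWithStats(m)
for i in range(1,n):
    if s[i,4]>15:print(s[i],c[i]+[215,145])
for z in(.08,.085,.09,.095,.1):print(z,proj("scene",np.array([.4647,-.0515,z])).round(1))
print(g[5:26,8:36])
E
```

```text
t: 16.95
tool_pos: [0.4645, -0.0516, 0.1333]
tcp_rot: [-179.9, -0.0, 82.3]
force: [0.2, 0.7, 0.5]
grip_width: 0.0004
grip_force: 0.0
t 16.95 pos [ 0.4645 -0.0516  0.1333] rot [-1.7986e+02 -1.0000e-02  8.2270e+01] tool shift [0.0001 0.0003 0.0293] F [0.2 0.7 0.5]
[  0   0  45  30 745] [233.69395973 153.93154362]
0.08 [236.7 163.5]
0.085 [236.6 162.1]
0.09 [236.6 160.7]
0.095 [236.5 159.2]
0.1 [236.4 157.8]
[[ 43  41  42  41  40  39  42  41  41  43  41  44  44  43  43  41  42  42
   41  41  39  42  41  43  40  44  42  41]
 [ 41  42  44  45  41  43  42  42  40  39  43  41  41  43  43  40  39  41
   40  41  43  42  41  43  42  42  42  43]
 [ 40  42  43  41  40  42  43  43  42  43  42  41  41  42  41  41  47  40
   41  43  41  42  41  42  41  41  41  44]
 [ 39  39  40  39  42  40  40  42  40  41  40  41  41  39  42  43  42  43
   41  41  42  40  45  42  42  43  43  41]
 [ 36  34  37  38  37  38  38  44  38  39  38  40  39  41  40  41  39  39
   42  42  45  42  44  45  41  41  42  41]
 [ 36  35  32  36  35  41  46  47  46  45  43  40  35  38  38  41  41  38
   43  40  43  44  41  43  41  4
[... 1066 characters left out ...]
 67 144 229 246 247 245 230 197 172 164 156 150 144 139 143 153 170 180
  181 185 214 241 247 247 247 247 247 247]
 [ 88 178 241 247 247 243 226 189 163 159 163 168 168 166 169 172 172 172
  166 178 220 244 247 247 247 247 247 247]
 [119 212 245 247 246 241 228 201 165 147 148 152 156 157 157 156 156 152
  162 198 235 246 247 247 247 247 247 247]
 [155 233 247 247 247 244 235 219 191 165 150 144 144 144 144 149 162 180
  206 233 246 247 247 247 247 247 247 247]
 [196 244 247 247 247 246 243 237 227 215 197 181 175 176 181 198 223 236
  243 246 247 247 247 247 247 247 247 247]
 [228 247 247 247 247 247 247 246 245 243 237 228 227 233 237 242 246 247
  247 247 247 247 247 247 247 247 247 247]]
```

```bash
python3 -m inch '[[0,0,0,0,0,0.004,-1],[0,0,0,0,0,0.004,-1],[0,0,0,0,0,0.003,-1],[0,0,0,0,0,0.002,-1],[0,0,0,0,0,0,-1]]'; python3 -m inch '[[0,0,0,0,0,0.002,-1],[0,0,0,0,0,0.002,-1],[0,0,0,0,0,0,-1]]';python3 -m inch '[[0,0,0,0,0,0.002,-1],[0,0,0,0,0,0.002,-1],[0,0,0,0,0,0,-1]]'
```

```text
t: 17.45
tool_pos: [0.4646, -0.0517, 0.1214]
tcp_rot: [-180.0, 0.0, 82.2]
force: [0.2, 0.2, -0.2]
grip_width: 0.0004
grip_force: 0.0
t: 17.75
tool_pos: [0.4645, -0.0517, 0.1172]
tcp_rot: [-180.0, -0.0, 82.2]
force: [0.6, 0.8, -0.3]
grip_width: 0.0002
grip_force: 0.0
t: 18.05
tool_pos: [0.4645, -0.0517, 0.1131]
tcp_rot: [-180.0, -0.0, 82.3]
force: [-0.5, 0.3, -0.1]
grip_width: 0.0004
grip_force: 0.0
```

```bash
for i in 1 2 3; do python3 -m inch '[[0,0,0,0,0,0.001,-1],[0,0,0,0,0,0.001,-1],[0,0,0,0,0,0,-1]]' | grep -E "t:|pos|force: \["; done
```

```text
t: 18.35
tool_pos: [0.4646, -0.0517, 0.1113]
tcp_rot: [-180.0, -0.0, 82.3]
force: [0.3, -0.1, -0.5]
t: 18.65
tool_pos: [0.4646, -0.0517, 0.1093]
tcp_rot: [-180.0, 0.0, 82.2]
force: [-0.2, 0.2, -1.0]
t: 18.95
tool_pos: [0.4645, -0.0517, 0.1073]
tcp_rot: [-180.0, -0.0, 82.3]
force: [0.6, -0.5, -0.7]
```

```bash
for i in 1 2 3; do python3 -m inch '[[0,0,0,0,0,0.001,-1],[0,0,0,0,0,0.001,-1],[0,0,0,0,0,0,-1]]' | grep -E "t:|pos|force: \["; done
```

```text
t: 19.25
tool_pos: [0.4647, -0.0517, 0.1054]
tcp_rot: [180.0, -0.0, 82.3]
force: [-0.5, -0.0, 2.1]
t: 19.55
tool_pos: [0.4647, -0.0517, 0.1035]
tcp_rot: [180.0, 0.0, 82.3]
force: [-0.0, 0.0, 3.0]
t: 19.85
tool_pos: [0.4647, -0.0517, 0.1014]
tcp_rot: [180.0, -0.0, 82.3]
force: [-0.5, -0.2, 4.6]
```

```bash
for i in 1 2; do python3 -m inch '[[0,0,0,0,0,0.001,-1],[0,0,0,0,0,0,-1]]' | grep -E "t:|pos|force: \["; done
```

```text
t: 20.05
tool_pos: [0.4647, -0.0517, 0.1005]
tcp_rot: [180.0, 0.0, 82.2]
force: [-0.5, -0.4, 4.5]
t: 20.25
tool_pos: [0.4648, -0.0517, 0.1001]
tcp_rot: [180.0, 0.0, 82.3]
force: [-3.0, 1.3, 12.2]
```

It has bottomed: the force jumps to 12 N with no further travel. I'll hold briefly with slightly more push, then release and retreat.

```bash
python3 -m inch '[[0,0,0,0,0,0.0003,-1],[0,0,0,0,0,0,-1],[0,0,0,0,0,0,-1]]' | grep -E "t:|pos|force: \["
python3 -m inch '[[0,0,0,0,0,-0.003,-1],[0,0,0,0,0,-0.005,-1],[0,0,0,0,0,-0.02,-1],[0,0,0,0,0,-0.03,-1],[0,0,0,0,0,-0.03,-1],[0,0,0,0,0,-0.02,-1],[0,0,0,0,0,0,-1],[0,0,0,0,0,0,-1]]'
python3 - <<'E'
from h import *
t=robot.get_image("top")[:,:,1];a=cv2.imread("pics/p6t.png")[:,:,1]
for v in range(162,170):print(v,t[v,236:245],a[v,236:245])
i0=cv2.imread("pics/top0.png")[:,:,1]
for n,(x,y) in dict(vial=(205,231),bottle=(122,213),beaker=(373,199)).items():print(n,np.abs(t[y-14:y+14,x-14:x+14].astype(int)-i0[y-14:y+14,x-14:x+14]).mean())
cv2.imwrite("pics/p7.png",robot.get_image("top")[130:260,90:400,::-1].repeat(2,0).repeat(2,1))
E
```

```text
t: 20.55
tool_pos: [0.4648, -0.0517, 0.1]
tcp_rot: [180.0, 0.0, 82.3]
force: [-5.9, 1.5, 16.9]
t: 21.35
tool_pos: [0.4643, -0.0517, 0.2064]
tcp_rot: [-180.0, -0.0, 82.3]
force: [-0.9, 0.2, -0.7]
grip_width: 0.0005
grip_force: 0.0
162 [240 233 238 243 236  25  90 255 244] [241 233 238 243 237  24  90 255 244]
163 [238 233 240 243 236  31  91 255 248] [238 233 239 243 235  32  90 255 248]
164 [238 235 240 243 233  85 150 187 248] [237 234 240 242 235  84 149 186 248]
165 [236 237 242 242 222 101 196 181 178] [236 236 242 242 222 101 195 182 178]
166 [233 239 243 213 169 144 189 177 181] [234 239 243 212 171 144 189 176 183]
167 [233 240 231 189 193 201 140 114 185] [233 240 231 190 193 201 141 114 185]
168 [237 223 178 199 210 205  91 150 183] [236 224 178 199 209 206  91 151 183]
169 [237 228 141 188 213 179  71 145 185] [236 228 141 189 212 178  72 144 184]
vial 24.84311224489796
bottle 0.9502551020408163
beaker 5.534438775510204
```

View pics/p7.png

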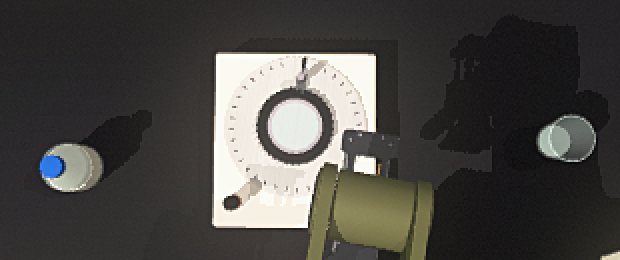

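The picture shows the lever at the mark (302,70), pixel-identical to before the press. The vial (232,202), bottle (70,167) and beaker (567,138) are where they started, and the arm is clear above the button. Handing in.

```bash
python3 -c "
from station import robot
print(robot.close_job())"
```

```text
the job is handed in; nothing more can be done
None
```

I pushed the polarizer ring's pointer to the long mark (within about half a degree by the camera), pressed the read button to its stop and released it, left the vial, bottle and beaker where they stood, and handed the job in at about 21 s.

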